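# Lock the twist lid onto the coffee canister

## Robot

A 7-joint arm with a two-finger parallel gripper is mounted at the origin on a cart in front of the work surface, level with it; the furniture and walls round the work are solid. World frame = base frame: x ahead of the robot, y to its left, z up, the work surface at z = 0. Lengths are in mm, angles in rad, forces in N, time in s.
With the tool pointing down it reaches from about 425 to 925 mm from the base axis. Payload 6.8 kg.
Tool frame: the origin (TCP) lies on the centre line of the jaws, within the pads' length; the fingertips stand 22 mm ahead of it and the grasp point (between the pads) lies 3 mm ahead of it; z points along the fingers, y is the line along which they close (so a half turn about z gives the same grasp; the last joint's range is limited). The gripper opens to 85 mm and grips with 20 to 120 N. Pads are 22 mm wide; open, the fingers measure 114 mm over their backs; the gripper's body (76 mm by 85 mm) begins 54 mm behind the grasp point. The pads swing forward as they close: fully open they stand 13 mm farther back than shut.
Start: joints at [1.027, 0.477, 0.022, 1.555, -0.011, 1.109, -0.083], TCP at [284.952, -611.922, 253.308] pointing down, gripper open.
Joint ranges: [-2.96, 2.96], [-0.34, 2.1], [-1.41, 1.46], [0.24, 2.44], [-1.37, 4.51], [0.17, 1.92], [-2.96, 2.96]. Speed limits (rad/s): [2.39, 2.39, 3.14, 3.14, 3.14, 3.14, 3.14].

## Interface

Orientations are given as [roll, pitch, yaw] about the fixed x, y, z axes, in that order (R = Rz(yaw) Ry(pitch) Rx(roll)).
In Python, from plant import * gives the robot as it stands. The module is installed in compiled form; this text tells all that it offers.
- The arm moves only by the tool play_rows, never from a script. Its argument "moves" is a list of rows, each an object of numbers: "fingers": the opening, from 0 (shut) to 1 (fully open); "x", "y", "z": the shift along the tool's x, y, z in mm; "spin": the turn about the tool's z in rad. In form: [{"fingers": .., "x": .., "y": .., "z": .., "spin": ..}, ...]. A call has exactly 5 rows; each row is the pose to reach, as a shift and turn from the pose commanded when the call began, along the tool's axes at that moment; what a row does not reach only later rows make up. A row lasts 1/8 s, in which the tool goes at most 62.5 mm and 10.7 degrees, less where a joint would pass 70% of its speed; a pose out of reach is approached as far as the arm can. A call with a gripper value outside its range is refused whole. The fingers move at their own pace and stop on an object; "force" is the grip in N (left out, the last holds). Time passes only in rows, so rows that repeat a pose let the fingers close, or fill a call up. It gives the time, the measured TCP pose, the force, the opening and the grip force at its end, in the units of the state.
- read_state(): the state, without advancing time (a new reading comes with each control period).
- capture(name): name is "scene" or "top"; returns (picture, depth): 384x512x3 uint8, red, green, blue; 384x512 float32, mm along the optical axis (not along the pixel's ray), 0 where there is no reading.
- calibration(name): a dict with "K" (3x3 intrinsics, pixels), "R" (3x3) and "t" (3): a world point X has camera coordinates R X + t. Camera axes: x right, y down, z forward; pixel columns grow to the right and rows downward; lengths in mm; the calibration is good to about 2 mm. A picture is of the moment at which its call begins. calibration takes no time and is no camera call.
- sign_off(): hands the job in; it is judged then, once.
The state is a dict: "time_s": time; "joints": joint angles; "qd": joint speeds; "joint_efforts": joint torques, N m; "ee_pos": TCP position; "ee_rot": TCP orientation; "force": force on the tool from outside, world axes, zero at the start; "torque": the same for the moment, N m; "gripper_width": finger opening in mm; "finger_force": force on a finger pad.
Only numpy, scipy, OpenCV 4.12 (cv2) and the standard library are available. Lean on these libraries where they do the work, as an engineer would, in place of code of your own. Each camera call takes 0.05 s, during which the arm holds its last target. There are 200 camera calls.

## Task

Close the open coffee canister with its twist-lock lid, the one with a straight grip bar and two lugs: set it in the mouth with the lugs in the two notches, push it down against the spring plate, turn it a quarter turn clockwise (seen from above) until it is locked under the collar, and let go. Leave the plain round-knobbed lid where it lies.

Things in the scene. Friction and masses are not known exactly. Their poses are not given: they have to be found in the camera images.
- twist_lid_grip (a point): Twist lid, loose, 0.15 kg: steel disc 56 mm wide, 10 mm thick; black grip bar on top, 52 mm long (x axis), 12 wide (y), from 10 to 60 mm above the underside. Two lugs at the underside, 14 wide, 6 thick, along +x and -x in line with the bar, 86 mm tip to tip. Point on the axis, in the bar, 44 mm above the underside; z up. Half a turn is the same.
- canister_mouth (a point): Centre of the canister's mouth, at rim height; z up. Fixed steel tub 106 mm wide, 80 high. Black collar lip 6 mm thick, opening 70 mm, wall behind it 98 mm. Two notches in the lip, 54 degrees wide each, centred on +x and -x. Below the lip lugs turn only clockwise (from above), to a stop at 90 degrees (lugs along y); locked, the lugs press up on the lip: twist_lid_grip 32 mm above the rim.
- press_plate (a joint): Sprung round plate in the canister, its travel down in m: 0 = up, 6 mm below the rim; 0.018 = bottom. A lid set in the notches rests on it, lug undersides 6 mm below the rim (twist_lid_grip 38 mm above the rim). Pushed over 6 mm farther (8 to 12 mm is good) the lugs clear the lip and can turn. Force 4 N at first, 8 N at 6 mm, 13 N at 12 mm; it springs back.
- plain_lid_grip (a point): The other lid, which does not fit: steel disc 72 mm wide, 10 mm thick, no lugs, with a round black knob (30 mm wide, top 54 mm above the underside). Point on its axis, 44 mm above the underside. Leave it alone. The coffee machine, 0.33 m high, stands close behind both lids: carry the lid in a straight line to the canister, not in an arc outward.

How it is judged:
By the outcome, as a careful person would: the job done as asked, in the order asked, and still so for the second after the job is handed in, with the robot touching nothing.
It also fails if it takes over 45 s, if anything falls off the work surface, if the arm or the gripper's body presses on something with over 40 N, if the wrist force passes 120 N, or if a joint passes its speed limit or range.

## Working session

There is one attempt and no reset: what is moved stays moved. The work goes in short steps, Python scripts to look and compute and a tool call to move; the robot and the scene stay as the last step left them, time stands still between calls to the robot, and variables do not carry over. Pictures are saved under pics/ and viewed, at most 10 in all, crops included, and the job is handed in when it is done.

Besides the shell and the picture viewer there is one more tool, called after "Request:" as name(argument=value, ...), one argument or row to a line, values as JSON. play_rows: Moves the arm, as the interface text tells. Its arguments: {"type":"object","properties":{"moves":{"type":"array","items":{"type":"object","properties":{"fingers":{"type":"number"},"x":{"type":"number"},"y":{"type":"number"},"z":{"type":"number"},"spin":{"type":"number"}}}},"force":{"type":"number"}},"required":["moves"]}

```bash
mkdir -p pics
cat > h.py <<'E'
from plant import *
import numpy as np, cv2
E
python3 - <<'E'
from h import *
for n in("scene","top"):
    p,d=capture(n); np.savez(n+"0.npz",p=p,d=d); cv2.imwrite(f"pics/{n}0.png",p[...,::-1])
    c=calibration(n); print(n,c["K"].tolist(),(-c["R"].T@c["t"]).round(),c["R"].round(3).tolist())
s=read_state(); print({k:np.round(v,3).tolist() for k,v in s.items()})
E
```

```text
scene [[353.0064839319182, 0.0, 256.6032806977282], [0.0, 353.0064839319182, 193.50981274429392], [0.0, 0.0, 1.0]] [235. 331. 698.] [[-0.911, -0.413, 0.001], [-0.285, 0.629, -0.723], [0.298, -0.659, -0.69]]
top [[396.2646022181177, 0.0, 258.10218394081636], [0.0, 396.2646022181177, 196.69808868173521], [0.0, 0.0, 1.0]] [ 378. -211.  926.] [[0.005, -0.999, 0.042], [-0.99, -0.011, -0.141], [0.141, -0.041, -0.989]]
{'time_s': 0.1, 'joints': [1.027, 0.478, 0.022, 1.556, -0.012, 1.109, -0.083], 'qd': [-0.0, -0.002, -0.001, -0.004, 0.0, -0.001, 0.0], 'joint_efforts': [0.005, -59.777, 1.614, -28.196, 0.013, 0.005, 0.0], 'ee_pos': [284.753, -611.474, 252.449], 'ee_rot': [-3.14, 0.0, 0.436], 'force': [-0.454, 0.195, 0.226], 'torque': [-0.039, 0.013, -0.017], 'finger_force': 0.0, 'gripper_width': 85.738}
```

View pics/scene0.png

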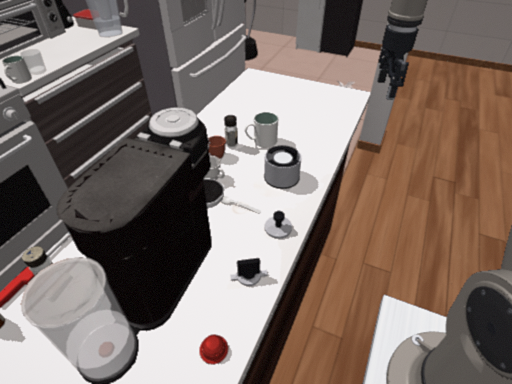

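View pics/top0.png

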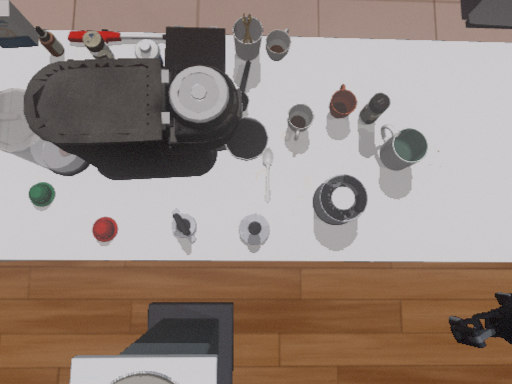

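The scene view shows the twist lid at (249,270), the plain lid at (279,225) and the canister at (282,165). In the top view they are at (184,227), (254,230) and (343,200). Next I'll enlarge the twist lid and the canister.

Run:
```python
from h import *
t=np.load("top0.npz")["p"];s=np.load("scene0.npz")["p"]
def c(p,u,v,w=25): return cv2.resize(p[v-w*3//4:v+w*3//4,u-w:u+w],(400,300),interpolation=cv2.INTER_CUBIC)
a=np.vstack([np.hstack([c(t,184,227,32),c(t,342,200,40)]),np.hstack([c(s,249,270,32),c(s,282,165,32)])])
cv2.imwrite("pics/crop1.png",a[...,::-1])
```

```text
(no output)
```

View pics/crop1.png

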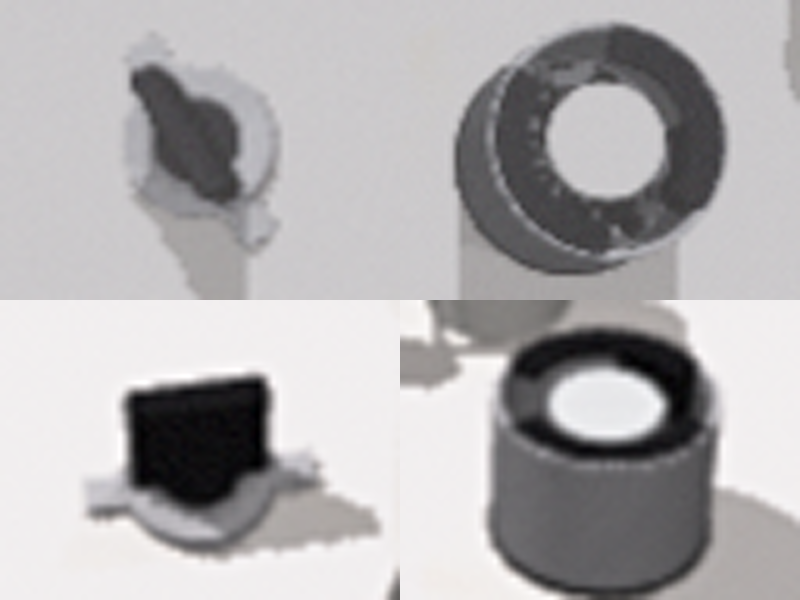

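```bash
cat >> h.py <<'E'
def ray(n,uv,z):
    c=calibration(n); uv=np.atleast_2d(np.float64(uv)); d=np.c_[uv,np.ones(len(uv))]@np.linalg.inv(c["K"]).T@c["R"]
    o=-c["R"].T@c["t"]; return o+d*((z-o[2])/d[:,2])[:,None]
def proj(n,X):
    c=calibration(n); q=(np.atleast_2d(X)@c["R"].T+c["t"])@c["K"].T; return q[:,:2]/q[:,2:]
def cloud(n,d):
    c=calibration(n); v,u=np.mgrid[:384,:512]; q=np.stack([u,v,np.ones_like(u)],-1)@np.linalg.inv(c["K"]).T*d[...,None]
    return (q-c["t"])@c["R"]
E
python3 - <<'E'
from h import *
for n,w,cw in(("top",(184,227),(342,200)),("scene",(249,270),(282,165))):
    f=np.load(n+"0.npz");p,d=f["p"],f["d"];X=cloud(n,d);g=p.max(2).astype(int)
    u,v=w;S=np.s_[v-28:v+28,u-28:u+28];P=X[S].reshape(-1,3);ok=d[S].ravel()>0
    print(n,"table z",np.median(P[ok&(P[:,2]<8),2]))
    q=P[ok&(P[:,2]>50)&(P[:,2]<72)];print("bar top",len(q),q.mean(0).round(1),cv2.fitLine(np.float32(q[:,:2]),2,0,.01,.01).ravel().round(3),np.percentile(q[:,2],[5,50,95]).round(1))
    vv,uu=np.mgrid[v-28:v+28,u-28:u+28]; m=(g[S]<70)
    r=cv2.minAreaRect(np.float32(ray(n,np.c_[uu[m],vv[m]],60)[:,:2])); print("dark@60",r)
    u,v=cw;S=np.s_[v-45:v+45,u-45:u+45];P=X[S].reshape(-1,3);ok=d[S].ravel()>0
    q=P[ok&(P[:,2]>74)&(P[:,2]<90)];(cx,cy),r=cv2.minEnclosingCircle(np.float32(q[:,:2]))
    print("rim",len(q),cx,cy,r,np.percentile(q[:,2],[5,50,95]).round(1))
    # polar profile in rim plane
    for R in (40,44):
        a=np.radians(np.arange(0,360,10)); uv=proj(n,np.c_[cx+R*np.cos(a),cy+R*np.sin(a),0*a+80]).astype(np.float32)
        print(R,cv2.remap(g.astype(np.float32),uv[None,:,0],uv[None,:,1],1)[0].astype(int).tolist())
        print(R,"dz",cv2.remap(np.float32(X[...,2]),uv[None,:,0],uv[None,:,1],0)[0].astype(int).tolist())
E
```

```text
top table z 0.6579875508442588
bar top 139 [441.  -78.8  59.6] [  0.839   0.544 440.978 -78.801] [55.4 59.9 62.5]
dark@60 ((433.9579162597656, -83.88490295410156), (38.48150634765625, 15.79378890991211), 38.06077194213867)
rim 1102 499.5341796875 -432.60589599609375 53.20513153076172 [74.5 79.4 82.6]
40 [72, 88, 89, 91, 82, 90, 71, 75, 72, 73, 75, 74, 72, 70, 72, 72, 67, 69, 117, 65, 89, 90, 69, 65, 70, 70, 69, 69, 69, 70, 69, 69, 69, 71, 68, 72]
40 dz [37, 33, 20, 8, 8, 7, 79, 80, 80, 80, 82, 79, 81, 80, 80, 78, 81, 77, 6, 4, 5, 4, 53, 77, 79, 78, 78, 80, 78, 79, 80, 81, 81, 84, 79, 82]
44 [76, 86, 86, 88, 97, 97, 75, 74, 71, 75, 73, 73, 72, 71, 72, 69, 68, 67, 103, 83, 89, 86, 79, 66, 71, 71, 67, 69, 72, 70, 71, 70, 69, 73, 71, 73]
44 dz [59, 45, 33, 21, 5, 7, 81, 81, 80, 81, 80, 82, 82, 79, 80, 78, 79, 79, 8, 5, 9, 32, 46, 78, 81, 82, 925, 79, 82, 80, 80, 80, 78, 80, 78, 80]
scene table z 0.5056184419879882
bar top 156 [439.2 -74.9  58. ] [  0.833   0.553 439.217 -74.943] [51.  59.  61.7]
dark@60 ((429.1651916503906, -58.15579605102539), (45.753822326660156, 50.29373550415039), 26.562599182128906)
rim 649 554.5234375 -487.99749755859375 133.2378692626953 [74.4 79.6 85.2]
40 [123, 121, 123, 123, 122, 120, 124, 125, 126, 147, 96, 36, 23, 24, 22, 25, 36, 116, 172, 176, 170, 183, 221, 241, 241, 242, 244, 164, 109, 122, 128, 129, 130, 130, 129, 127]
40 dz [42, 30, 28, 24, 14, 12, 8, 7, 3, 0, 0, 79, 81, 82, 80, 80, 80, 80, 1, 0, 0, 0, 0, 1, -1, 1, 0, 33, 49, 53, 57, 59, 55, 54, 51, 44]
44 [120, 124, 130, 133, 133, 127, 135, 134, 137, 160, 73, 26, 24, 19, 24, 18, 32, 91, 169, 176, 171, 204, 239, 242, 242, 241, 242, 198, 107, 120, 127, 130, 130, 130, 128, 124]
44 dz [36, 35, 26, 20, 14, 14, 7, 0, 0, 1, 79, 80, 80, 78, 78, 80, 81, 80, 1, 0, 0, 2, 1, 2, 0, 2, 0, 37, 49, 57, 61, 59, 57, 53, 49, 43]
```

Run:
```python
from h import *
for n,w,cw in(("top",(184,227),(342,200)),("scene",(249,270),(282,165))):
    f=np.load(n+"0.npz");p,d=f["p"],f["d"];X=cloud(n,d)
    P=X[d>0]
    q=P[(np.hypot(P[:,0]-441,P[:,1]+78)<40)&(P[:,2]>56.5)&(P[:,2]<66)]
    print(n,"bar",len(q),cv2.minAreaRect(np.float32(q[:,:2])),np.median(q[:,2]))
    k=P[(np.hypot(P[:,0]-441,P[:,1]+78)>34)&(np.hypot(P[:,0]-441,P[:,1]+78)<48)&(P[:,2]>3.5)&(P[:,2]<12)]
    a=np.degrees(np.arctan2(k[:,1]+78,k[:,0]-441))
    print("lug ang",len(a),np.sort(a)[::max(1,len(a)//12)].round())
    q=P[(np.hypot(P[:,0]-499.5,P[:,1]+432.6)<60)&(P[:,2]>76)&(P[:,2]<85)]
    (cx,cy),r=cv2.minEnclosingCircle(np.float32(q[:,:2]));print("rim",cx,cy,r, "med fit r",np.hypot(q[:,0]-cx,q[:,1]-cy).min())
    for R in (38,41,44):
        ad=np.arange(-180,180,1);a=np.radians(ad); uv=proj(n,np.c_[cx+R*np.cos(a),cy+R*np.sin(a),0*a+80]).astype(np.float32)
        z=cv2.remap(np.float32(X[...,2]),uv[None,:,0],uv[None,:,1],0)[0]; L=(z<72)
        e=ad[np.flatnonzero(np.diff(L.astype(int)))]; print(R,e)
    k=P[(P[:,2]>130)&(P[:,2]<400)&(P[:,0]>300)&(P[:,0]<800)&(P[:,1]>-560)&(P[:,1]<200)]
    for y in range(-480,160,60):
        m=k[abs(k[:,1]-y)<30]; print(y,np.percentile(m[:,0],1).round() if len(m) else None,end="; ")
    m=P[(np.hypot(P[:,0]-430,P[:,1]+220)<60)&(P[:,2]>40)&(P[:,2]<65)];print("\nknob",m.mean(0))
```

```text
top bar 130 ((441.2921447753906, -78.06920623779297), (51.889808654785156, 11.514364242553711), 32.27729034423828) 59.95231091745987
lug ang 64 [-168. -155. -150. -145. -141. -138.  -95.   22.   26.   30.   34.   40.
  142.]
rim 499.5341796875 -432.60589599609375 53.20513153076172 med fit r 3.436554757960398
38 [-135   -1   49  177]
41 [-131   -1   51  177]
44 [-131   -1   50  177]
-480 None; -420 None; -360 None; -300 None; -240 None; -180 567.0; -120 560.0; -60 552.0; 0 549.0; 60 547.0; 120 553.0; 
knob [ 433.88784194 -239.80198972   52.74439853]
scene bar 114 ((439.4548645019531, -76.59835052490234), (48.90541076660156, 13.55597972869873), 29.44343376159668) 60.05781978916079
lug ang 52 [-160. -158. -154. -152. -147. -145. -140.   26.   30.   34.   39.   43.
   45.]
rim 499.0157775878906 -431.53216552734375 53.755802154541016 med fit r 6.704808827568565
38 [-141    8   49  176]
41 [-142    3   49  178]
44 [-180 -143    4    8   11   48]
-480 None; -420 None; -360 None; -300 None; -240 None; -180 565.0; -120 558.0; -60 550.0; 0 547.0; 60 545.0; 120 551.0; 
knob [ 431.34229505 -235.24281082   50.88556628]
```

```bash
cat >> h.py <<'E'
def mv(p,yaw,t,tyaw):
    d=np.subtract(t,p);c,s=np.cos(yaw),np.sin(yaw); return np.round([d[0]*c+d[1]*s,d[0]*s-d[1]*c,-d[2],-(tyaw-yaw)],3)
E
python3 - <<'E'
from h import *
print(mv([285,-611.9,253.3],.436,[441,-77.5,200],.56))
E
```

```text
[ 3.67092e+02 -4.18524e+02  5.33000e+01 -1.24000e-01]
```

Request:
play_rows(
  moves=[
    {"fingers":1,"x":33,"y":-38,"z":0,"spin":0},
    {"fingers":1,"x":68,"y":-77,"z":0,"spin":0},
    {"fingers":1,"x":103,"y":-117,"z":0,"spin":0},
    {"fingers":1,"x":138,"y":-157,"z":0,"spin":0},
    {"fingers":1,"x":173,"y":-197,"z":0,"spin":0},
  ],
  force=60,
)

```text
time_s: 0.72
ee_pos: [358.8, -358.4, 253.1]
ee_rot: [-3.141, 0.0, 0.436]
force: [0.6, 0.0, 1.0]
gripper_width: 85.2
finger_force: 0.0
```

Request:
play_rows(
  moves=[
    {"fingers":1,"x":40,"y":-46,"z":0,"spin":-0.02},
    {"fingers":1,"x":80,"y":-92,"z":10,"spin":-0.05},
    {"fingers":1,"x":120,"y":-138,"z":25,"spin":-0.09},
    {"fingers":1,"x":160,"y":-184,"z":40,"spin":-0.12},
    {"fingers":1,"x":194,"y":-221.5,"z":53,"spin":-0.124},
  ],
)

```text
time_s: 1.35
ee_pos: [441.0, -75.3, 199.8]
ee_rot: [-3.142, -0.0, 0.561]
force: [1.2, 0.3, 0.3]
gripper_width: 85.1
finger_force: 0.0
```

Request:
play_rows(
  moves=[
    {"fingers":1},
    {"fingers":1},
    {"fingers":1},
    {"fingers":1},
    {"fingers":1},
  ],
)

```text
$.moves[0]: bad value
```

Request:
play_rows(
  moves=[
    {"fingers":1,"x":0,"y":0,"z":20,"spin":0},
    {"fingers":1,"x":0,"y":0,"z":40,"spin":0},
    {"fingers":1,"x":0,"y":0,"z":60,"spin":0},
    {"fingers":1,"x":0,"y":0,"z":80,"spin":0},
    {"fingers":1,"x":0,"y":0,"z":80,"spin":0},
  ],
)

```text
time_s: 1.98
ee_pos: [439.7, -77.5, 119.1]
ee_rot: [-3.139, 0.003, 0.56]
force: [-0.0, -0.5, 0.0]
gripper_width: 85.5
finger_force: 0.0
```

Run:
```python
from h import *
for n,u,v in(("top",184,227),("scene",249,250)):
    p,d=capture(n); np.savez(n+"1.npz",p=p,d=d)
    a=cv2.resize(p[v-45:v+45,u-60:u+60],(400,300),interpolation=2); b=a if n=="top" else np.hstack([b,a])
    if n=="top": b=a
cv2.imwrite("pics/c2.png",b[...,::-1])
s=read_state(); print(s["ee_pos"],s["ee_rot"],s["joints"])
```

```text
[441.09248213 -77.58002589 120.58799144] [-3.14147817e+00  6.65615799e-05  5.59849710e-01] [ 0.30140194  0.31887148 -0.30865337  2.1816249   0.15560792  0.66122968
 -1.1267381 ]
```

View pics/c2.png

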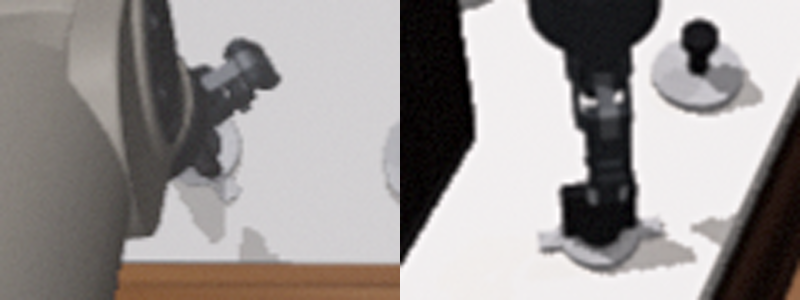

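In the left panel the arm partly hides the lid. In the right panel the open fingers straddle the bar at about (600,210) and the plain lid stands clear at (700,60), so I'm going down to grip.

Request:
play_rows(
  moves=[
    {"fingers":1,"x":0,"y":0,"z":20,"spin":0},
    {"fingers":1,"x":0,"y":0,"z":40,"spin":0},
    {"fingers":1,"x":0,"y":0,"z":60,"spin":0},
    {"fingers":1,"x":0,"y":0,"z":73,"spin":0},
    {"fingers":1,"x":0,"y":0,"z":73,"spin":0},
  ],
)

```text
time_s: 2.7
ee_pos: [440.9, -77.6, 47.2]
ee_rot: [-3.141, 0.001, 0.56]
force: [0.9, 0.3, 0.7]
gripper_width: 85.1
finger_force: 0.0
```

Request:
play_rows(
  moves=[
    {"fingers":0,"x":0,"y":0,"z":0,"spin":0},
    {"fingers":0,"x":0,"y":0,"z":0,"spin":0},
    {"fingers":0,"x":0,"y":0,"z":0,"spin":0},
    {"fingers":0,"x":0,"y":0,"z":0,"spin":0},
    {"fingers":0,"x":0,"y":0,"z":0,"spin":0},
  ],
  force=70,
)

```text
time_s: 3.32
ee_pos: [441.2, -77.7, 47.6]
ee_rot: [3.141, -0.0, 0.56]
force: [-0.5, -0.9, 4.8]
gripper_width: 11.6
finger_force: 68.5
```

Request:
play_rows(
  moves=[
    {"fingers":0,"x":0,"y":0,"z":0,"spin":0},
    {"fingers":0,"x":0,"y":0,"z":0,"spin":0},
    {"fingers":0,"x":0,"y":0,"z":0,"spin":0},
    {"fingers":0,"x":0,"y":0,"z":0,"spin":0},
    {"fingers":0,"x":0,"y":0,"z":0,"spin":0},
  ],
)

```text
time_s: 3.95
ee_pos: [441.2, -77.7, 47.6]
ee_rot: [3.141, -0.0, 0.56]
force: [-0.8, 0.3, 5.3]
gripper_width: 11.2
finger_force: 68.6
```

Request:
play_rows(
  moves=[
    {"fingers":0,"x":0,"y":0,"z":-20,"spin":0},
    {"fingers":0,"x":0,"y":0,"z":-50,"spin":0},
    {"fingers":0,"x":0,"y":0,"z":-90,"spin":0},
    {"fingers":0,"x":0,"y":0,"z":-130,"spin":0},
    {"fingers":0,"x":0,"y":0,"z":-150,"spin":0},
  ],
)

```text
time_s: 4.58
ee_pos: [441.5, -77.7, 199.2]
ee_rot: [3.14, -0.002, 0.56]
force: [0.9, -0.2, -1.6]
gripper_width: 11.1
finger_force: 68.2
```

Run:
```python
from h import *
p,d=capture("scene"); u,v=249,235
a=cv2.resize(p[v-60:v+60,u-80:u+80],(640,480),interpolation=2);cv2.imwrite("pics/c3.png",a[...,::-1])
s=read_state(); print(s["ee_pos"],s["gripper_width"],s["finger_force"],s["force"]); print(mv([441,-77.5,197.3],.56,[499.3,-432,197.3],.42))
```

```text
[442.48562245 -77.71228371 200.7386427 ] 11.088572894964088 68.218013048172 [1.23846642 0.36648136 0.50181783]
[-1.38911e+02  3.31320e+02 -0.00000e+00  1.40000e-01]
```

View pics/c3.png

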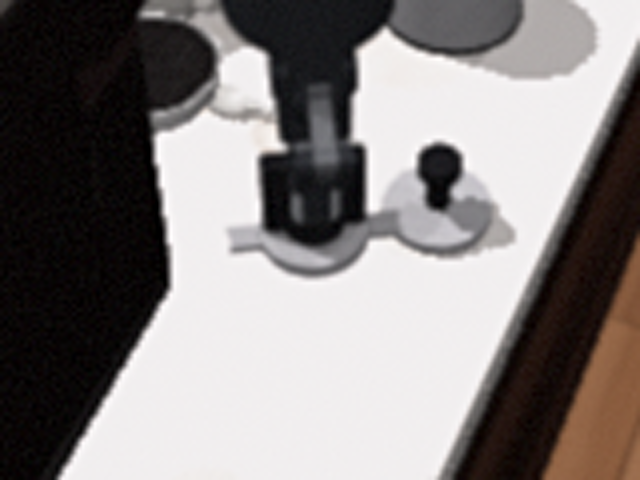

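The lid hangs level in the grip at about (315,240). I'm carrying it in a straight line to the canister.

Request:
play_rows(
  moves=[
    {"fingers":0,"x":-10,"y":24,"z":0,"spin":0},
    {"fingers":0,"x":-24,"y":58,"z":0,"spin":0},
    {"fingers":0,"x":-41,"y":98,"z":0,"spin":0},
    {"fingers":0,"x":-58,"y":138,"z":0,"spin":0},
    {"fingers":0,"x":-75,"y":179,"z":0,"spin":0},
  ],
)

```text
time_s: 5.25
ee_pos: [472.0, -270.2, 196.1]
ee_rot: [-3.14, 0.001, 0.56]
force: [1.1, 0.1, -1.3]
gripper_width: 11.3
finger_force: 68.2
```

Request:
play_rows(
  moves=[
    {"fingers":0,"x":-17,"y":40,"z":0,"spin":0.03},
    {"fingers":0,"x":-34,"y":81,"z":0,"spin":0.07},
    {"fingers":0,"x":-48,"y":115,"z":0,"spin":0.11},
    {"fingers":0,"x":-59,"y":140,"z":0,"spin":0.14},
    {"fingers":0,"x":-64,"y":152.3,"z":0,"spin":0.14},
  ],
)

```text
time_s: 5.88
ee_pos: [498.3, -433.4, 195.7]
ee_rot: [-3.14, 0.002, 0.418]
force: [-0.2, 0.3, -1.4]
gripper_width: 10.8
finger_force: 68.3
```

Request:
play_rows(
  moves=[
    {"fingers":0,"x":0,"y":0,"z":0,"spin":0},
    {"fingers":0,"x":0,"y":0,"z":10,"spin":0},
    {"fingers":0,"x":0,"y":0,"z":18,"spin":0},
    {"fingers":0,"x":0,"y":0,"z":20,"spin":0},
    {"fingers":0,"x":0,"y":0,"z":20,"spin":0},
  ],
)

```text
time_s: 6.5
ee_pos: [499.1, -431.8, 177.1]
ee_rot: [-3.141, 0.0, 0.42]
force: [0.3, 0.5, -1.4]
gripper_width: 11.2
finger_force: 68.3
```

Run:
```python
from h import *
for n,u,v in(("top",345,195),("scene",282,140)):
    p,d=capture(n); np.savez(n+"2.npz",p=p,d=d)
    a=cv2.resize(p[v-45:v+45,u-60:u+60],(400,300),interpolation=2); b=a if n=="top" else np.hstack([b,a])
cv2.imwrite("pics/c4.png",b[...,::-1])
s=read_state(); print(s["ee_pos"],s["ee_rot"],s["joints"],s["force"])
```

```text
[ 499.31170031 -432.20011843  177.61122623] [ 3.14109682e+00 -2.86354942e-04  4.19841295e-01] [ 0.71276648  0.52961328 -0.13096534  1.65453911  0.08052271  0.96213175
 -0.5974467 ] [ 0.57522414 -0.62161135 -0.20241148]
```

View pics/c4.png

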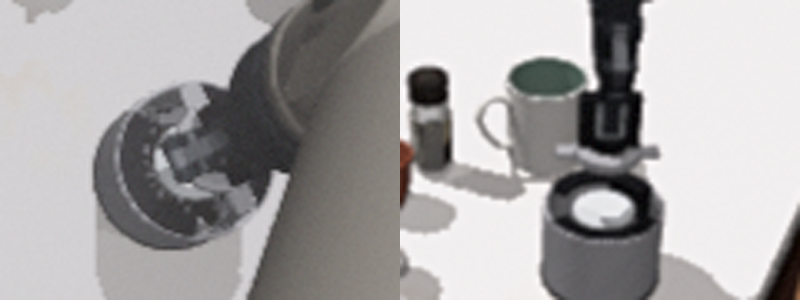

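The left view shows the lugs over the notches at about (190,95) and (235,205). The right view shows the lid level above the mouth at (605,155). Now I lower it.

Request:
play_rows(
  moves=[
    {"fingers":0,"x":0,"y":0,"z":12,"spin":0},
    {"fingers":0,"x":0,"y":0,"z":26,"spin":0},
    {"fingers":0,"x":0,"y":0,"z":40,"spin":0},
    {"fingers":0,"x":0,"y":0,"z":50,"spin":0},
    {"fingers":0,"x":0,"y":0,"z":54,"spin":0},
  ],
)

```text
time_s: 7.22
ee_pos: [498.8, -431.9, 122.2]
ee_rot: [-3.14, 0.001, 0.42]
force: [-0.4, 0.3, -1.1]
gripper_width: 11.1
finger_force: 68.3
```

Request:
play_rows(
  moves=[
    {"fingers":0,"x":0,"y":0,"z":2,"spin":0},
    {"fingers":0,"x":0,"y":0,"z":4,"spin":0},
    {"fingers":0,"x":0,"y":0,"z":5,"spin":0},
    {"fingers":0,"x":0,"y":0,"z":5,"spin":0},
    {"fingers":0,"x":0,"y":0,"z":5,"spin":0},
  ],
)

```text
time_s: 7.85
ee_pos: [499.3, -432.3, 118.7]
ee_rot: [3.141, -0.0, 0.42]
force: [-2.4, 1.0, 4.6]
gripper_width: 11.2
finger_force: 69.1
```

Run:
```python
from h import *
s=read_state(); print(s["ee_pos"],s["ee_rot"],s["force"],s["torque"])
```

```text
[ 499.27728731 -432.33379677  118.72771014] [ 3.14100999e+00 -2.69102103e-04  4.19762269e-01] [-2.39603298  1.04485612  4.55328431] [0.34677555 0.40302978 0.04348465]
```

The contact height and force match the spring plate, so the lugs are in the notches. I'll press about 10 mm and then turn.

Request:
play_rows(
  moves=[
    {"fingers":0,"x":0,"y":0,"z":3,"spin":0},
    {"fingers":0,"x":0,"y":0,"z":6,"spin":0},
    {"fingers":0,"x":0,"y":0,"z":8,"spin":0},
    {"fingers":0,"x":0,"y":0,"z":8,"spin":0},
    {"fingers":0,"x":0,"y":0,"z":8,"spin":0},
  ],
  force=90,
)

```text
time_s: 8.48
ee_pos: [499.4, -432.4, 111.3]
ee_rot: [3.141, -0.0, 0.42]
force: [-3.2, 2.4, 9.7]
gripper_width: 11.0
finger_force: 90.8
```

Run:
```python
from h import *
s=read_state(); print(s["ee_pos"],s["ee_rot"],s["force"],s["torque"],s["gripper_width"])
```

```text
[ 499.41669015 -432.38647131  111.3230415 ] [ 3.14077825e+00 -3.75924431e-04  4.19702968e-01] [-3.16421049  2.39659048  9.72864114] [ 0.5935222   0.77326532 -0.01497403] 10.989409005226019
```

Request:
play_rows(
  moves=[
    {"fingers":0,"x":0,"y":0,"z":0,"spin":0.1},
    {"fingers":0,"x":0,"y":0,"z":0,"spin":0.2},
    {"fingers":0,"x":0,"y":0,"z":0,"spin":0.3},
    {"fingers":0,"x":0,"y":0,"z":0,"spin":0.4},
    {"fingers":0,"x":0,"y":0,"z":0,"spin":0.5},
  ],
)

```text
time_s: 9.1
ee_pos: [500.6, -433.6, 112.1]
ee_rot: [3.139, -0.004, -0.083]
force: [-0.5, -0.8, 9.2]
gripper_width: 11.0
finger_force: 90.9
```

Request:
play_rows(
  moves=[
    {"fingers":0,"x":0,"y":0,"z":0,"spin":0.1},
    {"fingers":0,"x":0,"y":0,"z":0,"spin":0.2},
    {"fingers":0,"x":0,"y":0,"z":0,"spin":0.3},
    {"fingers":0,"x":0,"y":0,"z":0,"spin":0.4},
    {"fingers":0,"x":0,"y":0,"z":0,"spin":0.5},
  ],
)

```text
time_s: 9.72
ee_pos: [500.6, -433.8, 112.1]
ee_rot: [3.141, -0.005, -0.583]
force: [-0.4, -0.0, 9.7]
gripper_width: 11.0
finger_force: 90.8
```

Run:
```python
from h import *
s=read_state(); print(s["ee_pos"],s["ee_rot"],s["force"],s["torque"],s["gripper_width"],s["joints"])
```

```text
[ 500.5710473  -433.75285648  112.06706001] [ 3.14081465 -0.00483767 -0.58345262] [-0.42722589 -0.02775245  9.71805813] [-0.02340905  0.18598695  0.10027819] 10.995445440373878 [ 0.52983639  0.60536442  0.12636676  1.70909966 -0.09676738  0.8283227
 -1.4551369 ]
```

Request:
play_rows(
  moves=[
    {"fingers":0,"x":0,"y":0,"z":0,"spin":0.1},
    {"fingers":0,"x":0,"y":0,"z":0,"spin":0.2},
    {"fingers":0,"x":0,"y":0,"z":0,"spin":0.3},
    {"fingers":0,"x":0,"y":0,"z":0,"spin":0.4},
    {"fingers":0,"x":0,"y":0,"z":0,"spin":0.49},
  ],
)

```text
time_s: 10.35
ee_pos: [500.5, -433.8, 112.0]
ee_rot: [-3.14, -0.005, -1.073]
force: [-0.3, 0.3, 9.6]
gripper_width: 10.7
finger_force: 90.8
```

Run:
```python
from h import *
s=read_state(); print(s["ee_pos"],s["ee_rot"],s["force"],s["torque"],s["gripper_width"])
```

```text
[ 500.52013633 -433.78322858  112.04789418] [-3.14016313 -0.00459281 -1.07312613] [-0.2628937   0.32990693  9.64840379] [0.05280702 0.20635739 0.08388713] 10.676721088026506
```

Request:
play_rows(
  moves=[
    {"fingers":0,"x":0,"y":0,"z":0,"spin":0.02},
    {"fingers":0,"x":0,"y":0,"z":0,"spin":0.04},
    {"fingers":0,"x":0,"y":0,"z":0,"spin":0.06},
    {"fingers":0,"x":0,"y":0,"z":0,"spin":0.07},
    {"fingers":0,"x":0,"y":0,"z":0,"spin":0.07},
  ],
)

```text
time_s: 10.98
ee_pos: [500.5, -433.7, 112.0]
ee_rot: [-3.14, -0.005, -1.139]
force: [-1.4, 0.4, 8.9]
gripper_width: 11.0
finger_force: 90.9
```

Run:
```python
from h import *
s=read_state(); print(s["ee_pos"],s["ee_rot"],s["force"],s["torque"],s["gripper_width"])
```

```text
[ 500.5439399  -433.74583999  112.04341129] [-3.14005032 -0.00454283 -1.13949053] [-1.3570437   0.42163676  8.8644106 ] [0.01217755 0.2560114  0.26642369] 10.988053495752226
```

Request:
play_rows(
  moves=[
    {"fingers":0,"x":0,"y":0,"z":0,"spin":0.02},
    {"fingers":0,"x":0,"y":0,"z":0,"spin":0.03},
    {"fingers":0,"x":0,"y":0,"z":0,"spin":0.04},
    {"fingers":0,"x":0,"y":0,"z":0,"spin":0.05},
    {"fingers":0,"x":0,"y":0,"z":0,"spin":0.05},
  ],
)

```text
time_s: 11.6
ee_pos: [500.5, -433.7, 112.0]
ee_rot: [-3.141, -0.005, -1.186]
force: [-1.5, 0.5, 9.4]
gripper_width: 11.0
finger_force: 97.2
```

Run:
```python
from h import *
s=read_state(); print(s["ee_pos"],s["ee_rot"],s["force"],s["torque"],s["gripper_width"])
```

```text
[ 500.5040168  -433.74033923  112.04900488] [-3.14087926 -0.00481371 -1.18568565] [-1.52934547  0.45363474  9.4293672 ] [-0.10906514  0.35558558  1.57161566] 11.040566614250633
```

The torque has risen to 1.6 N m, so it is at the stop. I'll ease up until the lugs press under the lip, at TCP z about 115, and check.

Request:
play_rows(
  moves=[
    {"fingers":0,"x":0,"y":0,"z":-1,"spin":-0.01},
    {"fingers":0,"x":0,"y":0,"z":-2,"spin":-0.03},
    {"fingers":0,"x":0,"y":0,"z":-3,"spin":-0.04},
    {"fingers":0,"x":0,"y":0,"z":-4,"spin":-0.04},
    {"fingers":0,"x":0,"y":0,"z":-4.5,"spin":-0.04},
  ],
)

```text
time_s: 12.22
ee_pos: [500.2, -433.3, 115.2]
ee_rot: [-3.14, -0.003, -1.15]
force: [3.3, -4.0, -0.3]
gripper_width: 11.0
finger_force: 89.6
```

Run:
```python
from h import *
s=read_state(); print(s["ee_pos"],s["ee_rot"],s["force"],s["torque"],s["gripper_width"])
```

```text
[ 500.22071524 -433.31419748  115.18987542] [-3.14035622 -0.00334297 -1.15013757] [ 3.25911229 -4.02205583 -0.26757321] [-1.05660979 -0.69509357  0.53229992] 10.999191770238768
```

Request:
play_rows(
  moves=[
    {"fingers":0.5,"x":0,"y":0,"z":0,"spin":0},
    {"fingers":0.5,"x":0,"y":0,"z":0,"spin":0},
    {"fingers":0.5,"x":0,"y":0,"z":0,"spin":0},
    {"fingers":0.5,"x":0,"y":0,"z":0,"spin":0},
    {"fingers":0.5,"x":0,"y":0,"z":0,"spin":0},
  ],
)

```text
time_s: 12.85
ee_pos: [499.0, -432.1, 114.7]
ee_rot: [3.142, 0.0, -1.15]
force: [0.3, -0.1, -0.3]
gripper_width: 43.1
finger_force: 0.0
```

Request:
play_rows(
  moves=[
    {"fingers":0.5,"x":0,"y":0,"z":-15,"spin":0},
    {"fingers":0.5,"x":0,"y":0,"z":-40,"spin":0},
    {"fingers":0.5,"x":0,"y":0,"z":-75,"spin":0},
    {"fingers":0.5,"x":0,"y":0,"z":-110,"spin":0},
    {"fingers":0.5,"x":0,"y":0,"z":-140,"spin":0},
  ],
)

```text
time_s: 13.48
ee_pos: [499.3, -432.5, 257.7]
ee_rot: [-3.14, -0.002, -1.151]
force: [1.0, 0.1, -0.3]
gripper_width: 42.5
finger_force: 0.0
```

Run:
```python
from h import *
for n,u,v in(("top",345,195),("scene",275,165)):
    p,d=capture(n); X=cloud(n,d)
    P=X[d>0]; r=np.hypot(P[:,0]-499.5,P[:,1]+432)
    q=P[(r<40)&(P[:,2]>92)&(P[:,2]<155)]; t=q[q[:,2]>120]; print(n,len(q),np.percentile(q[:,2],[50,90,98]).round(1),len(t),cv2.minAreaRect(np.float32(t[:,:2])) if len(t)>5 else 0)
    a=cv2.resize(p[v-45:v+45,u-60:u+60],(400,300),interpolation=2); b=a if n=="top" else np.hstack([b,a])
cv2.imwrite("pics/c5.png",b[...,::-1])
s=read_state(); print(s["ee_pos"],s["gripper_width"],s["force"])
```

```text
top 168 [127.9 130.  131.7] 144 ((500.1509094238281, -432.9259338378906), (11.981578826904297, 51.606689453125), 26.716169357299805)
scene 106 [124.5 129.2 130.5] 59 ((498.7796325683594, -432.20611572265625), (11.89655590057373, 52.91628646850586), 25.309268951416016)
[ 500.54889697 -433.85834799  260.17885797] 42.659349624655306 [ 0.41358121 -0.38711349  0.52108756]
```

View pics/c5.png

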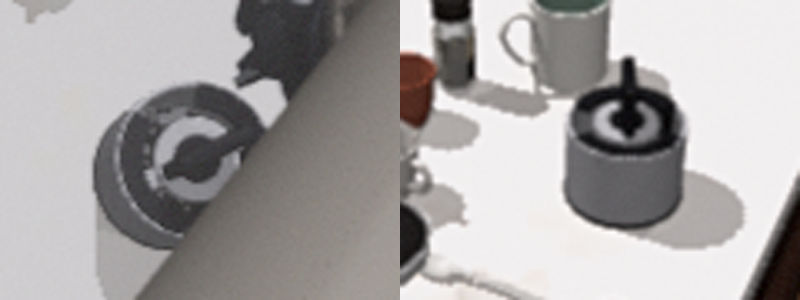

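The lid is seated: its bar top is at z ≈ 129 (128 expected when locked) and it is turned about 90° from the notches. The gripper is clear, so I'm handing in.

```bash
python3 -c "
from h import *
print(sign_off())"
```

```text
the job is handed in; nothing more can be done
None
```

The twist lid is in the canister, pressed down and turned clockwise to its stop, and measures at the locked height; the gripper has let go, the plain lid was left alone, and the job was handed in at about 13.5 s without a verdict shown.

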